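Scrub out the specimen rinsing pot

TASK

Take the long brush off its fork stand and scrub out the inside of the tall narrow steel pot with three full strokes: each time go down gently until the soft tuft at the brush's end is pressed well in on the disc inside (how deep the disc sits differs, so feel for it), then draw the brush up until at least half of its bristles are out of the mouth. Then hang the brush back by its collar in the middle of the fork, hanging upright and still, and let go. Leave the tall pot standing upright in its place and disturb nothing else on the bench.

Things in the scene. Friction and masses are not known exactly. Their poses are not given: they have to be found in the camera images.
- brush: long bottle brush, 200 mm, 0.14 kg, hanging in the fork stand. Origin at its lower end, on its axis; z up along it. From the bottom: soft sprung tuft (26 mm wide, 0 to 12 mm), stiff white bristles (40 mm diameter, 12 to 82), steel stem (8 mm diameter, to 130), black collar (34 mm diameter, 130 to 136), round pale wooden handle (22 mm diameter, 136 to 200)
- brush_tip (a point): the brush's lower end (tuft not pressed in), on its axis; same as the brush's origin
- brush_collar (a point): centre of the collar's underside, 130 mm above the brush's lower end
- brush_grip (a point): middle of the handle, 172 mm above the brush's lower end, 28 mm below the handle's top
- tuft (a joint): how far the sprung tuft at the brush's lower end is pressed in, m: 0 free, 0.010 fully in; it takes about 2.5 N at 3 mm and 6 N fully in. Pressed 'well in' means about half way or more
- stand: fixed steel stand: a post with a level fork, on a foot 130 x 110 x 12 mm. Origin on the bench below the fork's middle. Two tines (14 mm wide, 8 thick, top at z = 150 mm) run along its x from -32 to +32 mm, 16 mm apart; the fork is open to its -x (roughly towards the robot); the post (16 mm wide, no higher than the tines) stands at x = 48 to 64 mm
- stand_seat (a point): middle of the fork, at the tines' top, 150 mm above the bench, where the centre of the collar's underside belongs. The bristles hang below the tines and do not pass between them: lift the brush 5 to 30 mm, then slide it out along the stand's -x by at least 65 mm before going up
- tall_pot: tall narrow loose steel pot, 72 mm outer diameter, 125 mm high, wall 3 mm (66 mm inside), open at the top, 0.6 kg. Origin at the centre of its underside, z up. Inside it lies a tight support disc whose top is somewhere between 12 and 42 mm above the pot's underside
- wide_pot: wide low steel pot, about 110 mm diameter, 70 mm high, with two small wire side handles, loose bystander; origin at the centre of its underside
- block_a: loose steel test block, disc of 64 mm diameter, 15 mm high, bystander; origin at the centre of its underside
- block_b: the same as block_a, bystander
- jar: amber glass jar, 60 mm diameter, 75 mm high, bystander; origin at the centre of its underside
- indenter_box: wooden box, 60 x 90 x 35 mm, bystander; origin at the centre of its underside
- driver: lying screwdriver with a black handle, 180 mm long, about 30 mm high, bystander; x along its length
- spanner: lying steel spanner, 160 mm long, under 15 mm high, bystander; x along its length
Mind the look-alikes: they are no part of the job. Leave any black or yellow look-alike of the stand alone.

How it is judged:
By the outcome, as a careful person would: the job done as asked, in the order asked, and still so for the second after the job is handed in, with the robot touching nothing.
It also fails if it takes over 66 s, if anything falls off the work surface, if the arm or the gripper's body presses on something with over 40 N, if the wrist force passes 120 N, or if a joint passes its speed limit or range.

ROBOT

A 6-joint arm with a two-finger parallel gripper is mounted at the origin on the work surface. World frame = base frame: x ahead of the robot, y to its left, z up, the work surface at z = 0. Lengths are in m, angles in degrees, forces in N, time in s.
With the tool pointing down it reaches from about 0.3 to 0.75 m from the base axis. Payload 8.5 kg.
Tool frame: the origin (TCP) lies on the centre line of the jaws, within the pads' length; the fingertips stand 17 mm ahead of it and the grasp point (between the pads) lies 2 mm behind it (env.tcp_to_tips is the distance from the TCP to the fingertips, in m); z points along the fingers, y is the line along which they close (so a half turn about z gives the same grasp; the last joint's range is limited). The gripper opens to 85 mm and grips with 20 to 120 N. Pads are 22 mm wide; open, the fingers measure 114 mm over their backs; the gripper's body (76 mm by 85 mm) begins 54 mm behind the grasp point. The pads swing forward as they close: fully open they stand 13 mm farther back than shut.
Start: joints at [-89.284, 21.807, 74.336, -0, 83.858, -12.336], TCP at [0.124, -0.536, 0.248] pointing down, gripper open.
Joint ranges: [-178.18, 178.18], [-50.72, 133.34], [12.68, 142.11], [-81.47, 261.47], [9.98, 163.14], [-165.26, 165.26]. Speed limits (degrees/s): [136.94, 136.94, 180, 180, 180, 180].

INTERFACE

Orientations are given as a 3x3 rotation matrix whose columns are the frame's x, y, z axes.
In Python, from rig import env gives the robot as it stands. The module is installed in compiled form; this text tells all that it offers.
- The arm moves only by the shell command python3 -m pendant 'ROWS' [FORCE]. ROWS is JSON, a list of rows, each a list of 7 numbers: the opening, from 0 (shut) to 1 (fully open), then the shift along the tool's x, y, z in m, then the turn, a rotation vector about the tool's x, y, z in rad. A call has 1 to 5 rows; each row is the pose to reach, as a shift and turn from the pose commanded when the call began, along the tool's axes at that moment; what a row does not reach only later rows make up. A row lasts 1/8 s, in which the tool goes at most 62.5 mm and 10.7 degrees, less where a joint would pass 70% of its speed; a pose out of reach is approached as far as the arm can. A call with a gripper value outside its range is refused whole. The fingers move at their own pace and stop on an object; FORCE is the grip in N (left out, the last holds). Time passes only in rows, so rows that repeat a pose let the fingers close. It gives the time, the measured TCP pose, the force, the opening and the grip force at its end, in the units of the state.
- env.observe(): the state, without advancing time (a new reading comes with each control period).
- env.get_image(name): name is "scene" or "side" or "wrist"; returns a dict with "image" (400x640x3 uint8, blue, green, red), "fx", "fy", "cx", "cy" (pixels), "pose" (4x4, takes a point from camera to world coordinates). Camera axes: x right, y up, looking along -z (the intrinsics and any distortion apply to the point x, -y, -z); pixel columns grow to the right and rows downward; lengths in m; the calibration is good to about 2 mm. A picture is of the moment at which its call begins. There is no depth.
- env.close_job(): hands the job in; it is judged then, once.
Trained networks look in the newest picture that a camera, given by its name, has taken for a name from the list of things; names that differ only in an ending like _2 or _b are one class to them, and where a whole thing is asked for, a point or a joint stands for the part that bears it (a point fixed in the world has none). Each returns a list of dicts, best first, with "conf" (0 to 1); they miss things now and then, are a little off and sometimes report something else, mostly with a low value. They report only what shows in the picture. A call takes as long as a camera call. They do not tell look-alikes from the thing itself.
- env.find_in(camera, thing): "bbox" ([centre column, centre row, width, height] in pixels, round what is visible of it).
- env.trace(camera, thing): "mask" (400x640 bool, what is visible of it) and "bbox" ([centre column, centre row, width, height] in pixels, round what is visible of it).
- env.tip_of(camera, thing): "centre" ([column, row] in pixels: a listed point, or the origin of a listed thing).
The state is a dict: "time_s": time; "q": joint angles; "qvel": joint speeds; "joint_efforts": joint torques, N m; "position": TCP position; "tool_rot": TCP orientation; "ft_force": force on the tool from outside, world axes, zero at the start; "wrist_torque": the same for the moment, N m; "grip_width": finger opening in m; "gripper_force": force on a finger pad.
Only numpy, scipy, OpenCV 4.12 (cv2) and the standard library are available. Lean on these libraries where they do the work, as an engineer would, in place of code of your own. Each camera call takes 0.05 s, during which the arm holds its last target. There are 200 camera calls.

## Working session

There is one attempt and no reset: what is moved stays moved. The work goes in short steps, Python scripts to look and compute and a shell command to move; the robot and the scene stay as the last step left them, time stands still between calls to the robot, and variables do not carry over. Pictures are saved under pics/ and viewed, at most 13 in all, crops included, and the job is handed in when it is done.

```bash
mkdir -p pics
python3 - <<'E'
from rig import env
import cv2,numpy as np
for c in ["scene","side"]:
    im=env.get_image(c); cv2.imwrite(f"pics/{c}0.png",im["image"])
    print(c,im["fx"],im["fy"],im["cx"],im["cy"],np.round(im["pose"],4).tolist(),[k for k in im])
    for t in ["brush","stand","tall_pot"]:
        print(t,[(np.round(d["bbox"]).tolist(),round(d["conf"],2)) for d in env.find_in(c,t)])
    for t in ["brush_tip","brush_collar","brush_grip","stand_seat","stand","tall_pot"]:
        print(t,[(np.round(d["centre"],1).tolist(),round(d["conf"],2)) for d in env.tip_of(c,t)])
o=env.observe(); print(o)
E
```

```text
scene 394.6480290511251 394.6480290511251 317.4690549202706 194.2468019434862 [[-0.1415, -0.7819, 0.6072, 1.2235], [0.9898, -0.1223, 0.0732, 0.0213], [0.017, 0.6113, 0.7912, 1.06], [0.0, 0.0, 0.0, 1.0]] ['image', 'fx', 'fy', 'cx', 'cy', 'pose']
brush [([278.0, 215.0, 16.0, 40.0], 0.52)]
stand [([211.0, 140.0, 31.0, 51.0], 0.97), ([420.0, 173.0, 34.0, 56.0], 0.86), ([265.0, 145.0, 31.0, 49.0], 0.85), ([278.0, 230.0, 38.0, 56.0], 0.59)]
tall_pot [([343.0, 217.0, 28.0, 42.0], 0.82)]
brush_tip [([276.4, 234.3], 0.63)]
brush_collar [([274.7, 211.9], 0.73), ([410.6, 231.8], 0.48)]
brush_grip [([274.1, 200.8], 0.52)]
stand_seat [([258.1, 126.1], 0.92), ([432.6, 153.6], 0.87), ([273.6, 206.7], 0.83), ([286.0, 283.0], 0.73), ([201.0, 119.3], 0.65)]
stand [([262.9, 159.0], 0.96), ([278.8, 239.0], 0.95), ([211.9, 152.7], 0.74), ([419.4, 182.3], 0.61)]
tall_pot []
side 373.0220658260364 373.0220658260364 319.83140262467265 189.63612512226146 [[0.8459, 0.3394, -0.4114, 0.0102], [-0.5333, 0.5537, -0.6396, -0.83], [0.0107, 0.7604, 0.6493, 0.935], [0.0, 0.0, 0.0, 1.0]] ['image', 'fx', 'fy', 'cx', 'c
[... 692 characters left out ...]
2149e+01, -1.23381479e+01]), 'qvel': array([ 0.0421497 , -0.00605457, -0.01190008, -0.05726603, -0.12593316,
       -0.05478091]), 'joint_efforts': array([ 1.93544671e-03, -4.48324478e+01, -2.31469077e+01, -7.85534394e-05,
        2.88624697e-04, -1.85737002e-05]), 'position': array([ 0.12422375, -0.53576502,  0.24832179]), 'tool_rot': array([[ 9.74148512e-01,  2.25908558e-01, -4.61009800e-06],
       [ 2.25908558e-01, -9.74148512e-01,  2.76014784e-05],
       [ 1.74449009e-06, -2.79293997e-05, -1.00000000e+00]]), 'ft_force': array([ 0.6884264 ,  0.22832464, -0.09208753]), 'wrist_torque': array([-0.03515841, -0.03051605,  0.01439473]), 'gripper_force': 0.0, 'grip_width': 0.08545725770866311}
```

View pics/scene0.png

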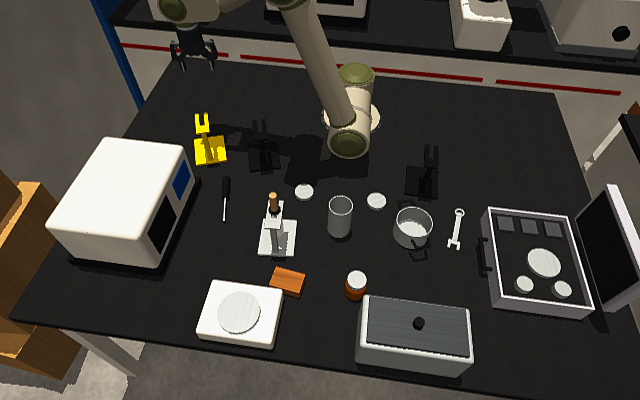

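View pics/side0.png

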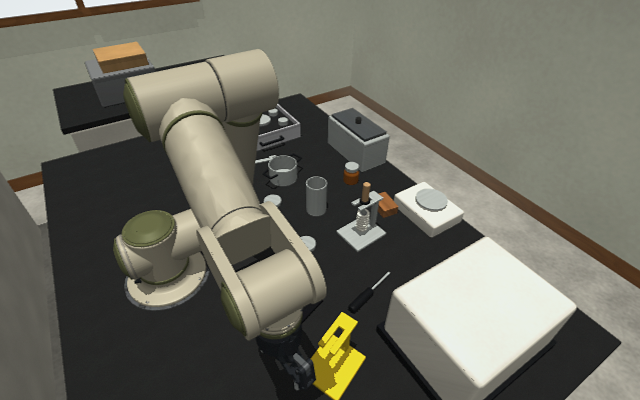

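```bash
cat > h.py <<'E'
import numpy as np,cv2
from rig import env
from scipy.optimize import least_squares
def proj(im,P):
    P=np.atleast_2d(P); T=im["pose"]; c=(P-T[:3,3])@T[:3,:3]
    return np.c_[im["cx"]+im["fx"]*c[:,0]/-c[:,2], im["cy"]-im["fy"]*c[:,1]/-c[:,2]]
def ray(im,uv):
    d=im["pose"][:3,:3]@np.array([(uv[0]-im["cx"])/im["fx"],-(uv[1]-im["cy"])/im["fy"],-1.]); return im["pose"][:3,3],d/np.linalg.norm(d)
def onz(im,uv,z):
    o,d=ray(im,uv); return o+d*(z-o[2])/d[2]
def tri(obs):
    A=np.zeros((3,3));b=np.zeros(3)
    for im,uv in obs:
        o,d=ray(im,uv);M=np.eye(3)-np.outer(d,d);A+=M;b+=M@o
    return np.linalg.solve(A,b)
E
python3 - <<'E'
from h import *
s=env.get_image("scene");d=env.get_image("side")
for n,a,b in [("tip",(276.4,234.3),(361.6,229.5)),("collar",(274.7,211.9),(363.3,201.3)),("grip",(274.1,200.8),(367,192.4)),("seat",(273.6,206.7),(367.3,201.9))]:
    print(n,tri([(s,a),(d,b)]).round(4))
for n,im in [("scene",s),("side",d)]:
    for t in ["tall_pot","brush","stand"]:
        for r in env.trace(n,t): 
            v,u=np.nonzero(r["mask"]); print(n,t,round(r["conf"],2),np.round(r["bbox"]),u.mean().round(1),v.mean().round(1))
print("pot",onz(s,(343,217),.062),onz(d,(316,196),.062), onz(d,(318.2,209.4),0))
E
```

```text
tip [ 0.5995 -0.1775  0.0205]
collar [ 0.5996 -0.1724  0.1434]
grip [ 0.5982 -0.1769  0.188 ]
seat [ 0.5964 -0.1828  0.1551]
scene tall_pot 0.81 [341. 217.  24.  43.] 339.2 215.9
scene brush 0.53 [276. 217.  15.  41.] 274.9 210.4
scene brush 0.24 [345. 218.  27.  38.] 339.3 216.0
scene stand 0.94 [420. 175.  36.  52.] 422.7 178.4
scene stand 0.7 [278. 229.  38.  57.] 277.1 235.7
scene stand 0.65 [265. 148.  34.  48.] 262.6 151.1
scene stand 0.58 [212. 141.  28.  51.] 208.1 144.7
side tall_pot 0.91 [315. 196.  18.  43.] 315.1 195.6
side brush 0.59 [363. 208.  14.  51.] 362.9 209.6
side brush 0.17 [306. 245.  13.  10.] 308.2 241.8
side stand 0.66 [360. 220.  49.  63.] 363.1 225.8
side stand 0.63 [339. 357.  50.  86.] 336.3 358.6
side stand 0.51 [314. 312.  20.  17.] 309.0 309.4
pot [0.53273443 0.01877965 0.062     ] [0.53334356 0.00763014 0.062     ] [5.38590583e-01 4.44253800e-04 0.00000000e+00]
```

```bash
python3 -m pendant '[[1,0.046,-0.032,-0.02,0,0,0],[1,0.092,-0.064,-0.04,0,0,0],[1,0.138,-0.096,-0.06,0,0,0],[1,0.184,-0.128,-0.076,0,0,0],[1,0.230,-0.160,-0.09,0,0,0]]' && python3 -m pendant '[[1,0.046,-0.032,-0.02,0,0,0],[1,0.092,-0.064,-0.04,0,0,0],[1,0.138,-0.096,-0.06,0,0,0],[1,0.184,-0.128,-0.062,0,0,0],[1,0.230,-0.160,-0.062,0,0,0]]'
python3 -m pendant '[[1,0,0,0,0,0,0],[1,0,0,0,0,0,0]]'
python3 - <<'E'
from h import *
w=env.get_image("wrist");cv2.imwrite("pics/w1.png",w["image"]);o=env.observe()
print(w["fx"],w["cx"],w["cy"],w["pose"].round(4).tolist(),o["position"],o["tool_rot"].round(3).tolist(),o["q"].round(1))
for t in ["brush","stand","tall_pot"]:
    print(t,[(np.round(d["bbox"]).tolist(),round(d["conf"],2)) for d in env.find_in("wrist",t)])
for t in ["brush_tip","brush_collar","brush_grip","stand_seat","stand","tall_pot"]:
    print(t,[(np.round(d["centre"],1).tolist(),round(d["conf"],2)) for d in env.tip_of("wrist",t)])
E
```

```text
time_s: 2.02
position: [0.3131, -0.3265, 0.3391]
tool_rot: [[0.974, 0.226, 0.001], [0.226, -0.974, -0.001], [0.0, 0.001, -1.0]]
ft_force: [0.5, -0.7, -0.8]
grip_width: 0.0854
gripper_force: 0.0
time_s: 2.65
position: [0.5011, -0.1185, 0.4008]
tool_rot: [[0.974, 0.226, 0.001], [0.226, -0.974, -0.001], [0.001, 0.001, -1.0]]
ft_force: [1.2, -0.7, -0.2]
grip_width: 0.0856
gripper_force: 0.0
time_s: 2.9
position: [0.4999, -0.1203, 0.4002]
tool_rot: [[0.974, 0.226, -0.0], [0.226, -0.974, -0.0], [-0.0, 0.0, -1.0]]
ft_force: [0.2, 0.3, -0.3]
grip_width: 0.0856
gripper_force: 0.0
321.5184476683396 316.1995596918606 203.1763049304784 [[0.2261, 0.9264, 0.3012, 0.5767], [-0.9741, 0.2151, 0.0698, -0.1022], [-0.0001, -0.3092, 0.951, 0.5253], [0.0, 0.0, 0.0, 1.0]] [ 0.49963909 -0.12077859  0.4003682 ] [[0.974, 0.225, -0.0], [0.225, -0.974, -0.0], [-0.0, 0.0, -1.0]] [-26.8  14.6  60.5  -0.  104.9  50.2]
brush [([388.0, 95.0, 56.0, 33.0], 0.93)]
stand [([384.0, 316.0, 64.0, 113.0], 0.82), ([490.0, 306.0, 68.0, 53.0], 0.73), ([52.0, 221.0, 104.0, 107.0], 0.68), ([371.0, 89.0, 93.0, 107.0], 0.64)]
tall_pot [([230.0, 113.0, 78.0, 61.0], 0.69)]
brush_tip [([162.9, 172.8], 0.67), ([365.7, 96.9], 0.66)]
brush_collar [([384.5, 90.3], 0.82)]
brush_grip [([397.9, 91.9], 0.86)]
stand_seat [([399.0, 350.9], 0.85), ([386.2, 96.0], 0.84)]
stand [([381.1, 291.2], 0.92), ([481.2, 311.7], 0.89), ([69.0, 214.3], 0.61), ([363.0, 100.6], 0.56)]
tall_pot [([243.1, 109.7], 0.71)]
```

View pics/w1.png

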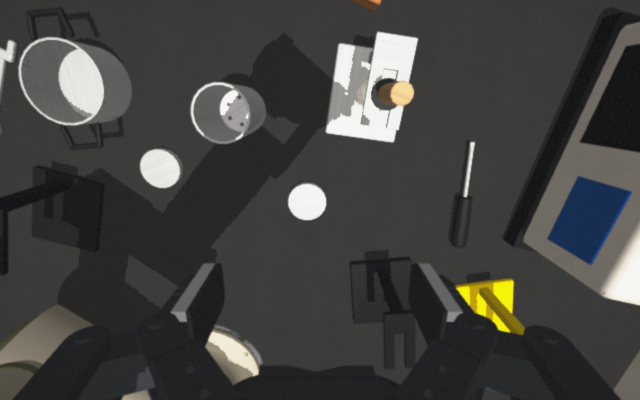

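Run:
```python
import cv2,numpy as np
i=cv2.imread("pics/w1.png")
a=cv2.resize(i[20:150,315:430],None,fx=3.4,fy=4.4,interpolation=cv2.INTER_CUBIC)
b=cv2.resize(i[70:155,175:280],None,fx=3.8,fy=5,interpolation=cv2.INTER_CUBIC)
h=max(a.shape[0],b.shape[0]);c=np.zeros((h,a.shape[1]+b.shape[1],3),np.uint8);c[:a.shape[0],:a.shape[1]]=a;c[:b.shape[0],a.shape[1]:]=b
print(c.shape);cv2.imwrite("pics/crop1.png",c)
```

```text
(572, 790, 3)
```

View pics/crop1.png

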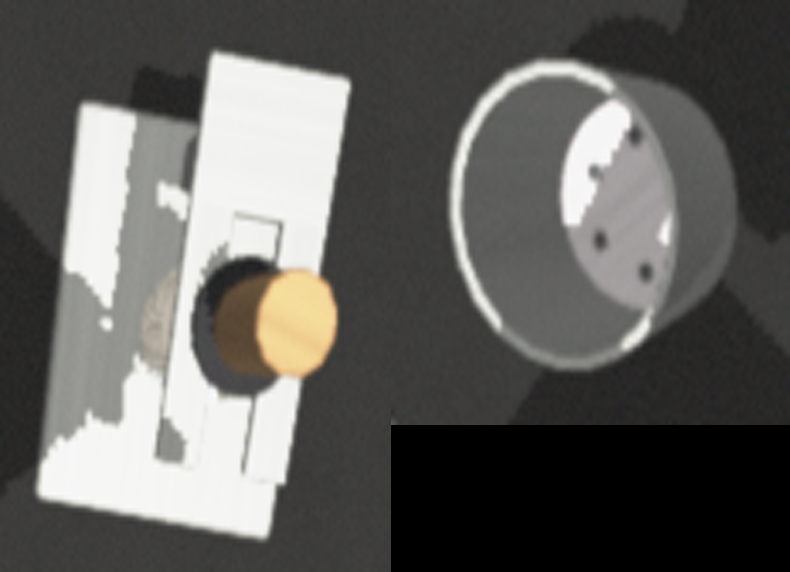

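Run:
```python
from h import *
w=env.get_image("wrist")
A=lambda x,y:(315+x/3.4,20+y/4.4)
B=lambda x,y:(175+(x-391)/3.8,70+y/5)
print("top",onz(w,A(297,322),.22))
for p in [(38,497),(268,539),(82,102)]: print("foot",onz(w,A(*p),.012))
for p in [(155,457),(285,483),(210,52),(350,80)]: print("fork",onz(w,A(*p),.15))
for p in [(243,325)]: print("collar",onz(w,A(*p),.156))
for p in [(450,200),(675,225),(552,60),(575,368)]: print("rim",onz(w,B(*p),.125))
s=env.get_image("scene")
r=[p for p in ((343,217),)]
# fit rim
pts=np.array([onz(w,B(*p),.125)[:2] for p in [(450,200),(675,225),(552,60),(575,368),(480,105),(505,330)]])
f=least_squares(lambda c:np.hypot(*(pts-c).T)-.036,[.53,.01]);print("pot c",f.x,f.fun.round(4))
# handle top by colour
m=cv2.inRange(w["image"],(80,150,200),(190,235,255));m[:, :380]=0;m[150:]=0;m[:,425:]=0;m[:70]=0
v,u=np.nonzero(m);print(len(u),u.mean(),v.mean(),onz(w,(u.mean(),v.mean()),.22))
```

```text
top [ 0.59885626 -0.17668822  0.22      ]
foot [ 0.53061908 -0.12901888  0.012     ]
foot [ 0.54033193 -0.23676616  0.012     ]
foot [ 0.65868153 -0.11733636  0.012     ]
fork [ 0.56168975 -0.15757514  0.15      ]
fork [ 0.56519917 -0.20190838  0.15      ]
fork [ 0.65597008 -0.1490362   0.15      ]
fork [ 0.65996828 -0.19294793  0.15      ]
collar [ 0.59892806 -0.17564613  0.156     ]
rim [0.53038571 0.04137012 0.125     ]
rim [ 0.54064963 -0.02862092  0.125     ]
rim [0.5688864  0.01424196 0.125     ]
rim [ 0.49960317 -0.00251834  0.125     ]
pot c [0.53462805 0.00542831] [ 0.0002 -0.0014 -0.0006 -0.0001 -0.001  -0.0015]
438 401.513698630137 92.9269406392694 [ 0.59889338 -0.17588701  0.22      ]
```

```bash
python3 -m pendant '[[1,0.042,0.038,0,0,0,0.07],[1,0.0842,0.0763,0.03,0,0,0.137],[1,0.0842,0.0763,0.06,0,0,0.137],[1,0.0842,0.0763,0.10,0,0,0.137],[1,0.0842,0.0763,0.10,0,0,0.137]]'
python3 - <<'E'
from h import *
o=env.observe();print(o["position"],o["tool_rot"].round(4).tolist())
w=env.get_image("wrist");cv2.imwrite("pics/w2.png",w["image"])
m=cv2.inRange(w["image"],(80,150,200),(190,235,255))
n,l,st,c=cv2.connectedComponentsWithStats(m)
for i in range(1,n):
    if st[i,4]>100: print(st[i],c[i],onz(w,c[i],.22),o["tool_rot"].T@(onz(w,c[i],.22)-o["position"]))
E
```

```text
time_s: 4.12
position: [0.5987, -0.1751, 0.2977]
tool_rot: [[0.996, 0.091, -0.006], [0.091, -0.996, 0.003], [-0.005, -0.003, -1.0]]
ft_force: [0.6, 0.2, 0.9]
grip_width: 0.0854
gripper_force: 0.0
[ 0.59865124 -0.17514658  0.29767393] [[0.9959, 0.0907, -0.0057], [0.0907, -0.9959, 0.0029], [-0.0054, -0.0034, -1.0]]
[ 231    0   92   64 4094] [278.00317538  24.37103078] [ 0.71424023 -0.14263489  0.22      ] [ 0.11847626 -0.02163089  0.07711383]
[408   0  60   5 167] [441.68263473   1.16167665] [ 0.73362599 -0.23140959  0.22      ] [0.12973028 0.06853544 0.07674565]
[303 206  31  29 694] [318.25360231 219.49567723] [ 0.5997585  -0.17592934  0.22      ] [0.00144832 0.0011451  0.07766382]
```

View pics/w2.png

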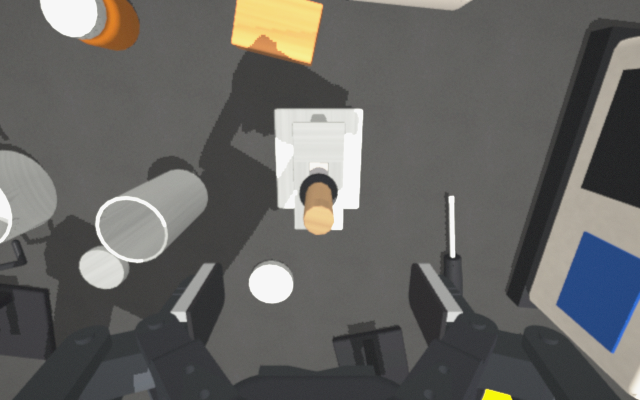

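```bash
python3 -m pendant '[[1,0.0005,0.0005,0.03,0,0,0],[1,0.0005,0.0005,0.06,0,0,0],[1,0.0005,0.0005,0.09,0,0,0],[1,0.0005,0.0005,0.106,0,0,0],[1,0.0005,0.0005,0.106,0,0,0]]' && python3 -m pendant '[[0.45,0,0,0,0,0,0],[0.35,0,0,0,0,0,0],[0.3,0,0,0,0,0,0],[0.25,0,0,0,0,0,0],[0.2,0,0,0,0,0,0]]' 60
```

```text
time_s: 4.8
position: [0.6003, -0.1761, 0.1956]
tool_rot: [[0.996, 0.091, 0.001], [0.091, -0.996, -0.001], [0.001, 0.001, -1.0]]
ft_force: [0.3, 0.4, 0.9]
grip_width: 0.0856
gripper_force: 0.0
time_s: 5.42
position: [0.6, -0.1761, 0.1949]
tool_rot: [[0.996, 0.091, 0.001], [0.091, -0.996, -0.001], [0.001, 0.001, -1.0]]
ft_force: [-0.9, -0.5, 3.2]
grip_width: 0.0208
gripper_force: 58.4
```

```bash
python3 -m pendant '[[0,0,0,-0.005,0,0,0],[0,0,0,-0.010,0,0,0],[0,0,0,-0.015,0,0,0],[0,0,0,-0.015,0,0,0]]' 60 && python3 -m pendant '[[0,-0.02,0,0,0,0,0],[0,-0.04,0,0,0,0,0],[0,-0.06,0,0,0,0,0],[0,-0.08,0,0,0,0,0],[0,-0.09,0,0,0,0,0]]'  && python3 -m pendant '[[0,0,0,-0.03,0,0,0],[0,0,0,-0.06,0,0,0],[0,0,0,-0.09,0,0,0],[0,0,0,-0.12,0,0,0],[0,0,0,-0.12,0,0,0]]'
python3 - <<'E'
from h import *
s=env.get_image("scene");d=env.get_image("side");w=env.get_image("wrist")
o=env.observe();print(o["position"],o["tool_rot"].round(4).tolist(),o["ft_force"],o["grip_width"])
a=s["image"][90:290,170:430];b=d["image"][110:310,230:490]
cv2.imwrite("pics/c3.png",cv2.resize(np.hstack([a,b]),(800,308),interpolation=cv2.INTER_CUBIC)); cv2.imwrite("pics/w3.png",w["image"])
for t in ["brush_tip","brush_collar","tall_pot"]:
    for c in ["scene","side","wrist"]:
        print(t,c,[(np.round(x["centre"],1).tolist(),round(x["conf"],2)) for x in env.tip_of(c,t)[:2]])
E
```

```text
time_s: 5.92
position: [0.6, -0.176, 0.2098]
tool_rot: [[0.996, 0.091, 0.001], [0.091, -0.996, -0.0], [0.001, 0.0, -1.0]]
ft_force: [0.1, 0.2, -1.2]
grip_width: 0.0207
gripper_force: 58.6
time_s: 6.55
position: [0.5095, -0.1841, 0.2094]
tool_rot: [[0.996, 0.09, -0.0], [0.09, -0.996, 0.0], [-0.0, -0.0, -1.0]]
ft_force: [-0.3, 0.1, -1.2]
grip_width: 0.0208
gripper_force: 58.7
time_s: 7.18
position: [0.5109, -0.1843, 0.331]
tool_rot: [[0.996, 0.091, 0.004], [0.091, -0.996, -0.002], [0.004, 0.003, -1.0]]
ft_force: [0.1, -0.6, -1.5]
grip_width: 0.0205
gripper_force: 59.0
[ 0.5100135  -0.18389922  0.32779968] [[0.9959, 0.0907, -0.0021], [0.0907, -0.9959, 0.0014], [-0.0019, -0.0015, -1.0]] [-0.50687295  0.27998943 -1.26443889] 0.020580424111734198
brush_tip scene [([276.4, 182.6], 0.75), ([375.9, 200.4], 0.3)]
brush_tip side [([340.4, 212.1], 0.85)]
brush_tip wrist [([314.1, 187.6], 0.82), ([272.5, 217.5], 0.35)]
brush_collar scene [([276.0, 153.7], 0.87), ([455.8, 229.9], 0.54)]
brush_collar side [([346.8, 181.3], 0.8)]
brush_collar wrist [([317.2, 239.1], 0.98), ([104.9, 203.5], 0.19)]
tall_pot scene [([336.9, 230.9], 0.95)]
tall_pot side [([312.7, 212.0], 0.73), ([304.1, 247.7], 0.61)]
tall_pot wrist [([180.3, 126.5], 0.91)]
```

View pics/c3.png

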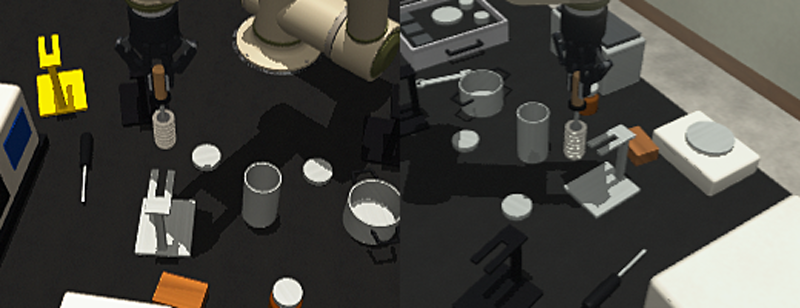

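Run:
```python
from h import *
s=env.get_image("scene");d=env.get_image("side");w=env.get_image("wrist");o=env.observe();R=o["tool_rot"];p=o["position"]
print("pot rim",onz(s,(340.3,202.5),.125),onz(d,(316.5,182.2),.125)); print("pot0",onz(s,(336.9,230.9),0),onz(d,(312.7,212),0),onz(w,(180.3,126.5),0), tri([(s,(336.9,230.9)),(d,(312.7,212)),(w,(180.3,126.5))]))
for n,v in [("tip",[(s,(276.4,182.6)),(d,(340.4,212.1)),(w,(314.1,187.6))]),("col",[(s,(276,153.7)),(d,(346.8,181.3)),(w,(317.2,239.1))])]:
    t=tri(v);print(n,t,R.T@(t-p),tri(v[:2]))
# calibrate by projecting expected tip
for L,n in [(.174,"tip"),(.044,"col")]:
    P=p-[0,0,L];print(n,[proj(i,P).round(1).tolist() for i in (s,d,w)])
# masks vs model of pot
P=lambda c:np.array([[c[0]+.036*np.cos(a),c[1]+.036*np.sin(a),z] for z in(0,.125) for a in np.linspace(0,6.28,120)])
B={}
for n,im in [("scene",s),("side",d),("wrist",w)]:
    r=env.trace(n,"tall_pot")
    if r:
        m=r[0]["mask"];v,u=np.nonzero(m);B[n]=(im,m);print(n,round(r[0]["conf"],2),u.min(),u.max(),v.min(),v.max())
def iou(c):
    t=0
    for im,m in B.values():
        h=cv2.convexHull(proj(im,P(c)).astype(np.float32)*16).round().astype(np.int32)
        k=np.zeros(m.shape,np.uint8);cv2.fillConvexPoly(k,h,1,shift=4);t+=(k&m).sum()/(k|m).sum()
    return t/len(B)
from scipy.optimize import minimize
for sub in [list(B)]+[[k] for k in B]:
    A=B;B={k:A[k] for k in sub}
    f=minimize(lambda c:-iou(c),[.5346,.0054],method="Nelder-Mead",options=dict(initial_simplex=[[.53,.0],[.54,.0],[.535,.012]]));print(sub,f.x,f.fun);B=A
```

```text
pot rim [0.52600607 0.00575638 0.125     ] [0.53461221 0.00691037 0.125     ]
pot0 [0.54589486 0.00493694 0.        ] [ 5.14485078e-01 -6.91326707e-04  1.11022302e-16] [0.53549826 0.006711   0.        ] [ 0.53014172  0.01155623 -0.01935595]
tip [ 0.50468771 -0.18421353  0.15478108] [-0.00553343 -0.00034152  0.17456124] [ 0.50256166 -0.18615006  0.15571304]
col [ 0.50845628 -0.18520579  0.27766944] [-0.00186524  0.00098987  0.05167305] [ 0.50791372 -0.18580544  0.27796245]
tip [[[277.5, 184.2]], [[343.1, 211.3]], [[316.4, 185.1]]]
col [[[274.5, 153.6]], [[345.5, 177.7]], [[316.6, 242.8]]]
scene 0.6 327 352 196 236
side 0.6 306 325 177 215
wrist 0.58 96 206 100 172
['scene', 'side', 'wrist'] [0.5331492  0.00747721] -0.9149226733187881
['scene'] [0.53281006 0.00848877] -0.8984455958549222
['side'] [0.53366298 0.00870261] -0.898876404494382
['wrist'] [0.53361649 0.00542891] -0.9658900563423176
```

```bash
python3 -m pendant '[[0,0.0086,-0.0374,0,0,0,0],[0,0.0172,-0.0748,0,0,0,0],[0,0.0258,-0.1122,0,0,0,0],[0,0.0344,-0.1496,0,0,0,0],[0,0.043,-0.187,0,0,0,0]]'  && python3 -m pendant '[[0,0,0,0,0,0,0],[0,0,0,0,0,0,0]]'
python3 - <<'E'
from h import *
w=dict(fx=321.518,fy=321.518,cx=316.2,cy=203.176,pose=np.array([[0.2261,0.9264,0.3012,0.5767],[-0.9741,0.2151,0.0698,-0.1022],[-0.0001,-0.3092,0.951,0.5253],[0,0,0,1.]]))
B=lambda x,y:(175+(x-391)/3.8,70+y/5)
c=np.array([.5343,.0056])
for p in [(560,195),(568,245),(612,100),(590,280),(643,308)]:
    print([(z,round(float(np.hypot(*(onz(w,B(*p),z)[:2]-c))),4)) for z in (.012,.02,.03,.042)])
o=env.observe();print(o["position"],o["ft_force"])
s=env.get_image("scene");d=env.get_image("side");wr=env.get_image("wrist")
a=s["image"][130:260,260:420];b=d["image"][110:240,240:400];e=cv2.resize(wr["image"],(640,400))
cv2.imwrite("pics/c4.png",cv2.resize(np.hstack([a,b]),(800,325),interpolation=cv2.INTER_CUBIC))
E
```

```text
time_s: 8.7
position: [0.5361, 0.0073, 0.3294]
tool_rot: [[0.996, 0.091, 0.0], [0.091, -0.996, -0.0], [0.0, 0.0, -1.0]]
ft_force: [1.1, -0.5, -1.2]
grip_width: 0.0205
gripper_force: 59.0
time_s: 8.95
position: [0.5361, 0.0057, 0.3293]
tool_rot: [[0.996, 0.091, -0.0], [0.091, -0.996, -0.0], [-0.0, 0.0, -1.0]]
ft_force: [0.3, 0.2, -1.3]
grip_width: 0.0203
gripper_force: 59.1
[(0.012, 0.0338), (0.02, 0.0315), (0.03, 0.0286), (0.042, 0.0252)]
[(0.012, 0.0344), (0.02, 0.0321), (0.03, 0.0293), (0.042, 0.0259)]
[(0.012, 0.0312), (0.02, 0.0304), (0.03, 0.0295), (0.042, 0.0288)]
[(0.012, 0.0335), (0.02, 0.0315), (0.03, 0.0292), (0.042, 0.0264)]
[(0.012, 0.0322), (0.02, 0.0314), (0.03, 0.0304), (0.042, 0.0296)]
[0.53608906 0.00566937 0.32929482] [ 0.28537046  0.21873345 -1.27369823]
```

View pics/c4.png

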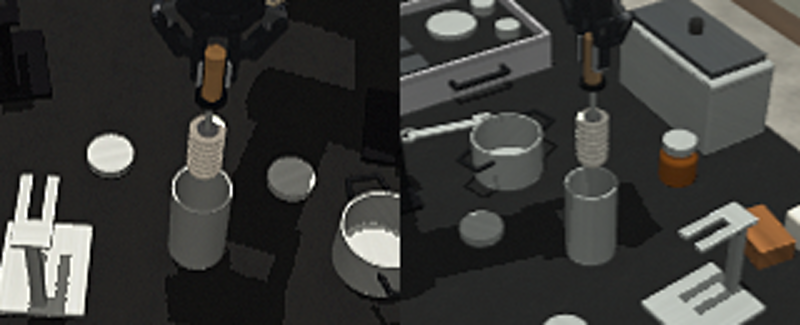

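```bash
python3 -m pendant '[[0,0,-0.000,0.025,0,0,0],[0,0,0,0.05,0,0,0],[0,0,0,0.075,0,0,0],[0,0,0,0.095,0,0,0],[0,0,0,0.104,0,0,0]]' && python3 -m pendant '[[0,0,0,0.002,0,0,0],[0,0,0,0.004,0,0,0],[0,0,0,0.006,0,0,0],[0,0,0,0.006,0,0,0]]'  && python3 -m pendant '[[0,0,0,0.002,0,0,0],[0,0,0,0.004,0,0,0],[0,0,0,0.004,0,0,0]]'
```

```text
time_s: 9.72
position: [0.5358, 0.0054, 0.2244]
tool_rot: [[0.996, 0.09, -0.001], [0.09, -0.996, 0.0], [-0.001, -0.0, -1.0]]
ft_force: [-0.0, -0.5, -1.3]
grip_width: 0.0207
gripper_force: 59.1
time_s: 10.22
position: [0.5361, 0.0061, 0.2195]
tool_rot: [[0.996, 0.091, 0.0], [0.091, -0.996, -0.0], [0.0, 0.0, -1.0]]
ft_force: [-0.4, 0.1, -1.5]
grip_width: 0.0204
gripper_force: 59.1
time_s: 10.6
position: [0.536, 0.0061, 0.2152]
tool_rot: [[0.996, 0.091, -0.0], [0.091, -0.996, 0.0], [-0.0, -0.0, -1.0]]
ft_force: [0.1, -0.4, -1.0]
grip_width: 0.0207
gripper_force: 59.1
```

```bash
python3 -m pendant '[[0,0,0,0.002,0,0,0],[0,0,0,0.004,0,0,0],[0,0,0,0.004,0,0,0]]' && python3 -m pendant '[[0,0,0,0.002,0,0,0],[0,0,0,0.004,0,0,0],[0,0,0,0.004,0,0,0]]' | grep -E "pos|ft"
```

```text
time_s: 10.98
position: [0.536, 0.0061, 0.2112]
tool_rot: [[0.996, 0.091, -0.0], [0.091, -0.996, 0.0], [-0.0, -0.0, -1.0]]
ft_force: [-0.6, -0.3, -1.8]
grip_width: 0.0206
gripper_force: 59.1
position: [0.536, 0.0061, 0.2071]
ft_force: [0.5, -0.2, -1.1]
```

Run:
```python
from h import *
o=env.observe();print(o["position"],o["ft_force"])
```

```text
[0.53601276 0.00605365 0.20713605] [ 0.50734207 -0.2293349  -1.05343084]
```

```bash
python3 -m pendant '[[0,0,0,0.002,0,0,0],[0,0,0,0.004,0,0,0],[0,0,0,0.004,0,0,0]]' | grep -E "pos|ft" && python3 -m pendant '[[0,0,0,0.002,0,0,0],[0,0,0,0.004,0,0,0],[0,0,0,0.004,0,0,0]]' | grep -E "pos|ft"
```

```text
position: [0.536, 0.0061, 0.2032]
ft_force: [0.2, -0.1, -1.3]
position: [0.536, 0.0061, 0.1991]
ft_force: [0.1, -0.1, -1.1]
```

```bash
python3 -m pendant '[[0,0,0,0.002,0,0,0],[0,0,0,0.004,0,0,0],[0,0,0,0.004,0,0,0]]' | grep -E "pos|ft" && python3 -m pendant '[[0,0,0,0.002,0,0,0],[0,0,0,0.003,0,0,0],[0,0,0,0.003,0,0,0]]' | grep -E "pos|ft"
```

```text
position: [0.536, 0.0061, 0.1951]
ft_force: [-0.5, 0.4, -1.4]
position: [0.5361, 0.006, 0.1924]
ft_force: [0.1, -0.4, -1.7]
```

```bash
python3 -m pendant '[[0,0,0,0.002,0,0,0],[0,0,0,0.003,0,0,0],[0,0,0,0.003,0,0,0]]' | grep -E "pos|ft" && python3 -m pendant '[[0,0,0,0.002,0,0,0],[0,0,0,0.003,0,0,0],[0,0,0,0.003,0,0,0]]' | grep -E "pos|ft"
```

```text
position: [0.5362, 0.006, 0.1894]
ft_force: [0.4, 1.0, 2.2]
position: [0.5362, 0.006, 0.1864]
ft_force: [0.2, 0.7, 1.6]
```

```bash
for i in 1; do python3 -m pendant '[[0,0,0,0.001,0,0,0],[0,0,0,0.002,0,0,0],[0,0,0,0.002,0,0,0]]' | grep -E "pos|ft"; python3 -m pendant '[[0,0,0,0,0,0,0]]' | grep -E "pos|ft";python3 -m pendant '[[0,0,0,0,0,0,0]]' | grep -E "pos|ft"; done
```

```text
position: [0.5361, 0.006, 0.1844]
ft_force: [-0.3, -0.3, 3.4]
position: [0.5362, 0.006, 0.1844]
ft_force: [0.9, 0.7, 2.8]
position: [0.5361, 0.006, 0.1844]
ft_force: [0.1, -0.6, 2.7]
```

```bash
python3 -m pendant '[[0,0,0,0.001,0,0,0],[0,0,0,0.001,0,0,0],[0,0,0,0.001,0,0,0]]' | grep -E "pos|ft"; python3 -m pendant '[[0,0,0,-0.02,0,0,0],[0,0,0,-0.045,0,0,0],[0,0,0,-0.07,0,0,0],[0,0,0,-0.09,0,0,0],[0,0,0,-0.09,0,0,0]]' | grep -E "pos|ft"; python3 -m pendant '[[0,0,0,0,0,0,0],[0,0,0,0.02,0,0,0],[0,0,0,0.045,0,0,0],[0,0,0,0.065,0,0,0],[0,0,0,0.078,0,0,0]]' | grep -E "pos|ft"; python3 -m pendant '[[0,0,0,0.003,0,0,0],[0,0,0,0.006,0,0,0],[0,0,0,0.009,0,0,0],[0,0,0,0.011,0,0,0],[0,0,0,0.011,0,0,0]]' | grep -E "pos|ft"; python3 -m pendant '[[0,0,0,0,0,0,0]]' | grep -E "pos|ft"
```

```text
position: [0.5361, 0.006, 0.1834]
ft_force: [-1.3, -0.1, 4.2]
position: [0.5363, 0.006, 0.2737]
ft_force: [-1.1, 0.0, -1.5]
position: [0.5354, 0.0061, 0.1934]
ft_force: [0.4, -0.7, -0.6]
position: [0.5362, 0.0061, 0.1846]
ft_force: [-2.2, 0.8, 2.7]
position: [0.5362, 0.0061, 0.1846]
ft_force: [-1.8, 1.8, 3.9]
```

```bash
python3 -m pendant '[[0,0,0,0.001,0,0,0],[0,0,0,0.001,0,0,0],[0,0,0,0.001,0,0,0]]' | grep -E "pos|ft"; python3 -m pendant '[[0,0,0,-0.02,0,0,0],[0,0,0,-0.045,0,0,0],[0,0,0,-0.07,0,0,0],[0,0,0,-0.09,0,0,0],[0,0,0,-0.09,0,0,0]]' | grep -E "pos|ft"; python3 -m pendant '[[0,0,0,0,0,0,0],[0,0,0,0.02,0,0,0],[0,0,0,0.045,0,0,0],[0,0,0,0.065,0,0,0],[0,0,0,0.078,0,0,0]]' | grep -E "pos|ft"; python3 -m pendant '[[0,0,0,0.003,0,0,0],[0,0,0,0.006,0,0,0],[0,0,0,0.009,0,0,0],[0,0,0,0.012,0,0,0],[0,0,0,0.012,0,0,0]]' | grep -E "pos|ft"; python3 -m pendant '[[0,0,0,0,0,0,0]]' | grep -E "pos|ft"
```

```text
position: [0.5361, 0.006, 0.1834]
ft_force: [-1.4, 1.6, 3.9]
position: [0.5366, 0.0058, 0.2739]
ft_force: [0.2, 0.3, -2.0]
position: [0.5355, 0.0061, 0.1934]
ft_force: [0.6, 0.5, -2.7]
position: [0.5362, 0.0061, 0.1836]
ft_force: [-1.0, 0.5, 3.8]
position: [0.5362, 0.0061, 0.1836]
ft_force: [-1.0, 1.1, 4.3]
```

```bash
python3 -m pendant '[[0,0,0,-0.02,0,0,0],[0,0,0,-0.05,0,0,0],[0,0,0,-0.085,0,0,0],[0,0,0,-0.12,0,0,0],[0,0,0,-0.146,0,0,0]]' | grep -E "pos|ft"; python3 -m pendant '[[0,0,0,0,0,0,0],[0,-0.0116,0.0468,0,0,0,0],[0,-0.0232,0.0936,0,0,0,0],[0,-0.0348,0.1404,0,0,0,0],[0,-0.0465,0.1873,0,0,0,0]]' | grep -E "pos|ft"; python3 -m pendant '[[0,0,0,0.03,0,0,0],[0,0,0,0.06,0,0,0],[0,0,0,0.09,0,0,0],[0,0,0,0.117,0,0,0],[0,0,0,0.117,0,0,0]]' | grep -E "pos|ft";python3 -m pendant '[[0,0,0,0,0,0,0]]'
python3 - <<'E'
from h import *
o=env.observe();print(o["position"],o["ft_force"])
s=env.get_image("scene");d=env.get_image("side");w=env.get_image("wrist")
a=cv2.resize(s["image"][110:270,210:370],(400,400),interpolation=cv2.INTER_CUBIC);b=cv2.resize(d["image"][140:260,290:410],(400,400),interpolation=cv2.INTER_CUBIC)
cv2.imwrite("pics/c5.png",np.hstack([a,b]));cv2.imwrite("pics/w5.png",w["image"])
E
```

```text
position: [0.5364, 0.0058, 0.3305]
ft_force: [-0.8, -0.2, -1.3]
position: [0.5062, -0.1862, 0.3274]
ft_force: [0.2, 0.6, -1.2]
position: [0.5056, -0.1841, 0.2094]
ft_force: [-0.4, 0.4, -0.1]
time_s: 20.98
position: [0.507, -0.1849, 0.2127]
tool_rot: [[0.996, 0.091, 0.0], [0.091, -0.996, -0.0], [0.0, 0.0, -1.0]]
ft_force: [0.8, 0.3, -1.3]
grip_width: 0.0208
gripper_force: 59.2
[ 0.50696016 -0.18486435  0.21267817] [ 0.7627738   0.33169952 -1.29656286]
```

View pics/c5.png

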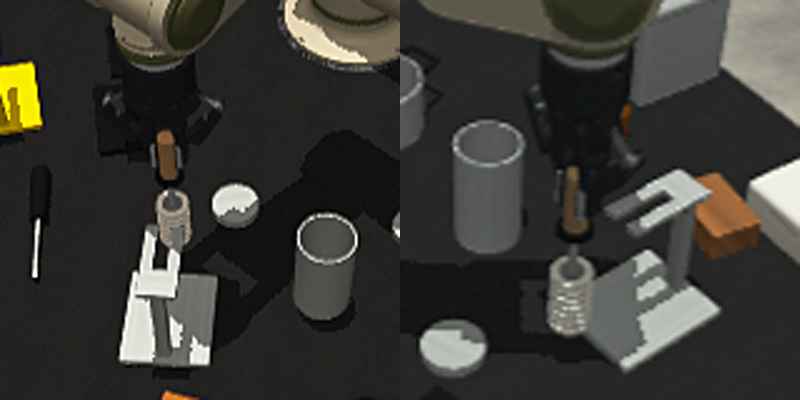

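View pics/w5.png

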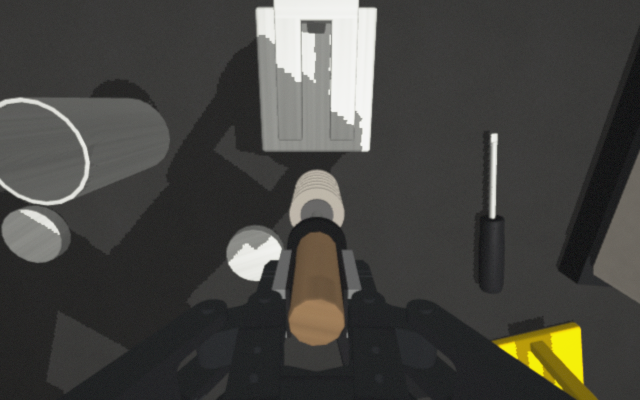

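```bash
python3 -m pendant '[[0,0.02,0,0,0,0,0],[0,0.04,0,0,0,0,0],[0,0.06,0,0,0,0,0],[0,0.08,0,0,0,0,0],[0,0.09,0,0,0,0,0]]' | grep -E "pos|ft"; python3 -m pendant '[[0,0,0,0,0,0,0],[0,0,0,0,0,0,0]]' | grep -E "pos|ft"; python3 -m pendant '[[0,0,0,0.004,0,0,0],[0,0,0,0.008,0,0,0],[0,0,0,0.012,0,0,0],[0,0,0,0.015,0,0,0],[0,0,0,0.015,0,0,0]]' | grep -E "pos|ft"
python3 - <<'E'
from h import *
w=env.get_image("wrist");cv2.imwrite("pics/w6.png",cv2.resize(w["image"][130:380,200:440],(720,600),interpolation=cv2.INTER_CUBIC))
E
```

```text
position: [0.5972, -0.1764, 0.2127]
ft_force: [-0.5, 0.4, -0.9]
position: [0.5959, -0.1766, 0.2125]
ft_force: [-0.4, 0.3, -1.8]
position: [0.5963, -0.1765, 0.197]
ft_force: [-0.2, 0.1, -1.6]
```

View pics/w6.png

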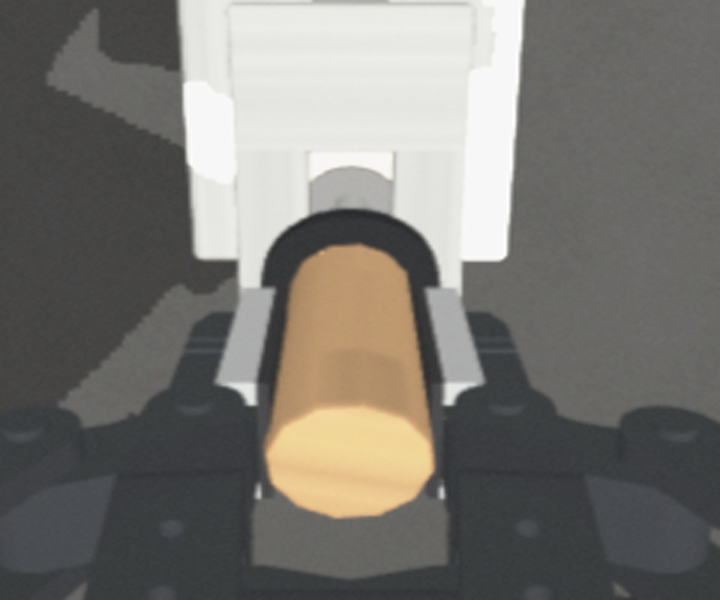

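```bash
python3 - <<'E'
from h import *
w=env.get_image("wrist");o=env.observe();R=o["tool_rot"];p=o["position"]
f=lambda x,y,z:(R.T@(onz(w,(200+x/3,130+y/2.4),z)-p)).round(4)
print("slot end",f(351,150,.15),"back",f(351,4,.15),"collar far",f(351,208,.158))
E
python3 -m pendant '[[0,0,0,0.001,0,0,0],[0,0,0,0.002,0,0,0],[0,0,0,0.002,0,0,0]]' | grep -E "pos|ft";python3 -m pendant '[[0,0,0,0.001,0,0,0],[0,0,0,0.001,0,0,0]]' | grep -E "pos|ft"
```

```text
slot end [0.0291 0.0002 0.0474] back [0.0624 0.0001 0.0474] collar far [0.0177 0.0002 0.0394]
position: [0.5964, -0.1765, 0.1952]
ft_force: [0.2, -0.2, -2.6]
position: [0.5965, -0.1766, 0.1949]
ft_force: [-1.0, 0.7, 3.3]
```

```bash
python3 -m pendant '[[0,0,0,-0.002,0,0,0],[0,-0.0025,0,-0.002,0,0,0],[0,-0.0025,0,-0.001,0,0,0],[0,-0.0025,0,-0.0004,0,0,0],[0,-0.0025,0,-0.0004,0,0,0]]' 20 | grep -E "pos|ft|grip"; python3 -m pendant '[[0.26,0,0,0,0,0,0],[0.3,0,0,0,0,0,0],[0.4,0,0,0,0,0,0],[0.5,0,0,0,0,0,0],[0.6,0,0,0,0,0,0]]' | grep -E "pos|ft|grip"
python3 - <<'E'
from h import *
w=env.get_image("wrist");cv2.imwrite("pics/w7.png",cv2.resize(w["image"][130:380,200:440],(720,600),interpolation=cv2.INTER_CUBIC))
E
```

```text
position: [0.5938, -0.1768, 0.1949]
ft_force: [-1.6, 0.8, 1.5]
grip_width: 0.0206
gripper_force: 59.8
position: [0.5939, -0.1768, 0.1947]
ft_force: [0.3, -0.5, 0.2]
grip_width: 0.0511
gripper_force: 0.0
```

Released; rise clear and look from above.

```bash
python3 -m pendant '[[0.65,0,0,0,0,0,0],[0.65,0,0,-0.02,0,0,0],[0.65,0,0,-0.05,0,0,0],[0.65,0,0,-0.09,0,0,0],[0.65,0,0,-0.13,0,0,0]]' | grep -E "pos|ft|grip"; python3 -m pendant '[[0.65,-0.03,0,-0.02,0,0,0],[0.65,-0.06,0,-0.03,0,0,0],[0.65,-0.06,0,-0.03,0,0,0],[0.65,-0.06,0,-0.03,0,0,0]]' | grep -E "time|pos|ft|grip"
python3 - <<'E'
from h import *
s=env.get_image("scene");d=env.get_image("side");w=env.get_image("wrist")
a=cv2.resize(s["image"][150:270,225:365],(400,343),interpolation=cv2.INTER_CUBIC);b=cv2.resize(d["image"][150:253,290:410],(400,343),interpolation=cv2.INTER_CUBIC)
c=cv2.resize(w["image"][60:260,160:480],(800,257*800//800),interpolation=cv2.INTER_AREA)
cv2.imwrite("pics/c8.png",np.vstack([np.hstack([a,b]),c]))
m=cv2.inRange(w["image"],(80,150,200),(190,235,255))
n,l,st,ce=cv2.connectedComponentsWithStats(m)
for i in range(1,n):
    if st[i,4]>100: print(st[i],onz(w,ce[i],.22).round(4))
for t in ["brush_tip","brush_collar"]:
    A,B,C=[env.tip_of(k,t) for k in ("scene","side","wrist")]
    print(t,[x[0]["centre"] for x in (A,B,C) if x])
    if A and B: print(tri([(s,A[0]["centre"]),(d,B[0]["centre"])]).round(4))
E
```

```text
position: [0.5937, -0.1767, 0.326]
ft_force: [1.1, -0.4, 0.2]
grip_width: 0.0553
gripper_force: 0.0
time_s: 25.78
position: [0.5345, -0.1822, 0.3543]
ft_force: [0.4, -0.8, -0.1]
grip_width: 0.0555
gripper_force: 0.0
[269   0  42  11 239] [ 0.6756 -0.1542  0.22  ]
[601 206  39  95 120] [ 0.5074 -0.4557  0.22  ]
brush_tip [[275.7, 231.9], [359.8, 229.7]]
[ 0.5922 -0.1794  0.0242]
brush_collar [[275.8, 207.7], [365.0, 201.8], [315.3, 115.2]]
[ 0.5947 -0.176   0.1504]
```

View pics/c8.png

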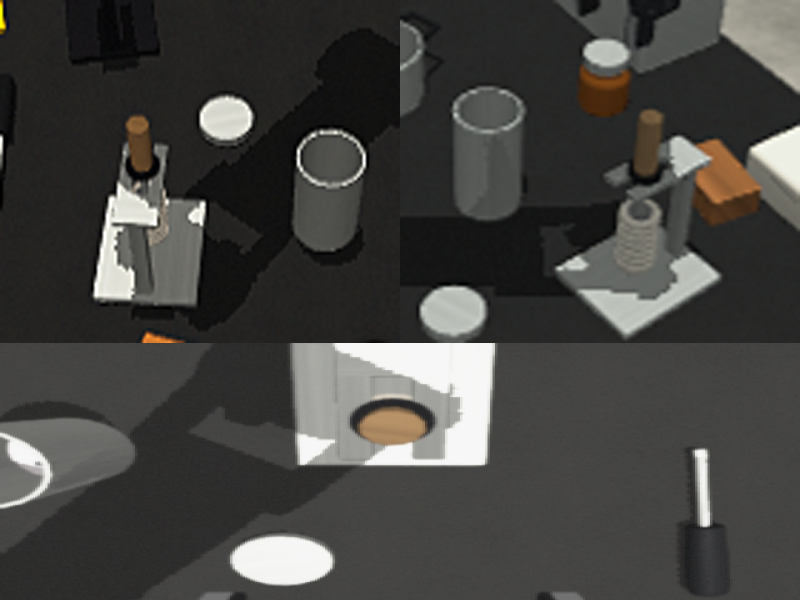

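```bash
python3 -c "
from rig import env
print(env.close_job())"
```

```text
the job is handed in; nothing more can be done
None
```

I scrubbed the tall pot with three full strokes, hung the brush back by its collar in the middle of the fork, and handed the job in at about 26 s; in the last pictures the pot stands upright and nothing else looks moved.

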